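# Put the setting rings back on their graded rack

## Task

The bore-gauge check is over: put the four setting rings back on the wooden ring rack in order of size, the smallest ring on the slimmest post and so on up to the largest ring on the thickest post, each pushed or settled all the way down flat on its seat. They are precision gauges, so lower them onto the posts rather than dropping them, and leave the micrometer and the dial indicator where they lie.

Things in the scene. Friction and masses are not known exactly. Their poses are not given: they have to be found in the camera images.
- ring_16: The smallest of four loose setting rings (steel ring gauges with a black knurled rim) lying flat on the desk: 36 mm outside diameter, 16 mm bore, 14 mm thick. Origin: centre of its underside, on the bore axis; z up along the bore. Round, so its yaw does not matter. Gripped across the knurled rim.
- ring_24: The second smallest of four loose setting rings (steel ring gauges with a black knurled rim) lying flat on the desk: 44 mm outside diameter, 24 mm bore, 16 mm thick. Origin: centre of its underside, on the bore axis; z up along the bore. Round, so its yaw does not matter. Gripped across the knurled rim.
- ring_32: The second largest of four loose setting rings (steel ring gauges with a black knurled rim) lying flat on the desk: 54 mm outside diameter, 32 mm bore, 18 mm thick. Origin: centre of its underside, on the bore axis; z up along the bore. Round, so its yaw does not matter. Gripped across the knurled rim.
- ring_40: The largest of four loose setting rings (steel ring gauges with a black knurled rim) lying flat on the desk: 64 mm outside diameter, 40 mm bore, 20 mm thick. Origin: centre of its underside, on the bore axis; z up along the bore. Round, so its yaw does not matter. Gripped across the knurled rim.
- post_16: The slimmest of four white plastic posts on the fixed wooden rack (board 270x78 mm, top 18 mm above the desk), for the 16 mm bore. Shank 12 mm thick to 18 mm above the seat, then a nose tapering to 4 mm at 32 mm. Origin: post axis at the top of its 24 mm black seat washer, where the ring's underside rests, 21 mm above the desk; z up. Row along y; y +98 mm from mid-board.
- post_24: The second slimmest of four white plastic posts on the fixed wooden rack (board 270x78 mm, top 18 mm above the desk), for the 24 mm bore. Shank 20 mm thick to 18 mm above the seat, then a nose tapering to 8 mm at 32 mm. Origin: post axis at the top of its 32 mm black seat washer, where the ring's underside rests, 21 mm above the desk; z up. Row along y; y +42 mm from mid-board.
- post_32: The second thickest of four white plastic posts on the fixed wooden rack (board 270x78 mm, top 18 mm above the desk), for the 32 mm bore. Shank 28 mm thick to 18 mm above the seat, then a nose tapering to 16 mm at 32 mm. Origin: post axis at the top of its 40 mm black seat washer, where the ring's underside rests, 21 mm above the desk; z up. Row along y; y -23 mm from mid-board.
- post_40: The thickest of four white plastic posts on the fixed wooden rack (board 270x78 mm, top 18 mm above the desk), for the 40 mm bore. Shank 36 mm thick to 18 mm above the seat, then a nose tapering to 24 mm at 32 mm. Origin: post axis at the top of its 48 mm black seat washer, where the ring's underside rests, 21 mm above the desk; z up. Row along y; y -98 mm from mid-board.
- micrometer: Bystander: outside micrometer with a green frame, 119 mm long, lying on the desk behind the work; origin at the centre of its underside. Leave it where it is.
- dial_indicator: Bystander: round dial indicator lying on its back, 104 x 55 x 20 mm, on the desk to the right of the rack; origin at the centre of its underside. Leave it where it is.
There are look-alikes about, which are no part of the job. What is shaped like the ring_16 but pink or yellow is not meant.

How it is judged:
By the outcome, as a careful person would: the job done as asked, in the order asked, and still so for the second after the job is handed in, with the robot touching nothing.
It also fails if it takes over 112 s, if anything falls off the work surface, if the arm or the gripper's body presses on something with over 40 N, if the wrist force passes 120 N, or if a joint passes its speed limit or range.

## Robot

A 7-joint arm with a two-finger parallel gripper is mounted at the origin on a cart in front of the work surface, level with it; the furniture and walls round the work are solid. World frame = base frame: x ahead of the robot, y to its left, z up, the work surface at z = 0. Lengths are in m, angles in rad, forces in N, time in s.
With the tool pointing down it reaches from about 0.4 to 0.925 m from the base axis. Payload 4.1 kg.
Tool frame: the origin (TCP) lies midway between the tips of the shut fingers; the grasp point (between the pads) lies 19 mm behind it; y points along the fingers, z is the direction in which the jaws open and shut, and the axes are right-handed (so a half turn about y gives the same grasp; the last joint's range is limited). The gripper opens to 85 mm and grips with 20 to 120 N. Pads are 22 mm wide; open, the fingers measure 114 mm over their backs; the gripper's body (76 mm by 85 mm) begins 54 mm behind the grasp point. The pads swing forward as they close: fully open they stand 13 mm farther back than shut.
Start: joints at [-1.217, 0.398, 0.045, 1.537, -0.019, 1.207, -0.051], TCP at [0.284, 0.585, 0.231] pointing down, gripper open.
Joint ranges: [-2.82, 2.82], [-0.49, 2.23], [-1.37, 1.46], [0, 2.46], [-1.36, 4.5], [0.23, 2], [-2.94, 2.94]. Speed limits (rad/s): [2.57, 2.57, 3.14, 3.14, 3.14, 3.14, 3.14].

## Interface

Orientations are given as a rotation vector (axis times angle).
In Python, from station import r gives the robot as it stands.
- The arm moves only by the shell command python3 -m creep 'ROWS' [FORCE]. ROWS is JSON, a list of rows, each a list of 7 numbers: the turn, a rotation vector about the tool's x, y, z in rad, then the shift along the tool's x, y, z in cm, then the opening, from 0 (shut) to 1 (fully open). In form: [[ax, ay, az, dx, dy, dz, jaw], ...]. A call has 1 to 8 rows; each row shifts and turns the commanded pose from where the row before left it, along the tool's axes as they then stand; what a row does not reach is not made up. A row lasts 1/8 s, in which the tool goes at most 62.5 mm and 10.7 degrees, less where a joint would pass 70% of its speed; a pose out of reach is approached as far as the arm can. A call is refused whole if a number of a shift passes 6.25 or a number of a turn 0.188, either way. A call with a gripper value outside its range is refused whole. The fingers move at their own pace and stop on an object; FORCE is the grip in N (left out, the last holds). Time passes only in rows, so rows that do not move let the fingers close. It gives the time, the measured TCP pose, the force and the opening at its end, in the units of the state.
- r.sense(): the state, without advancing time (a new reading comes with each control period).
- r.read_camera(name): name is "scene" or "top" or "wrist"; returns a dict with "image" (384x512x3 uint8, blue, green, red), "fx", "fy", "cx", "cy" (pixels), "k1" (the pictures are not rectified: a ray, as slopes to the right and down, at radius r is drawn at 1 + k1 r^2 times it, then the intrinsics apply), "view" (4x4, takes a point from world to camera coordinates). Camera axes: x right, y up, looking along -z (the intrinsics and any distortion apply to the point x, -y, -z); pixel columns grow to the right and rows downward; lengths in m; the calibration is good to about 2 mm. A picture is of the moment at which its call begins. There is no depth.
- r.close_job(): hands the job in, once; it reports no verdict.
Trained networks look in the newest picture that a camera, given by its name, has taken for a name from the list of things; names that differ only in an ending like _2 or _b are one class to them, and where a whole thing is asked for, a point or a joint stands for the part that bears it (a point fixed in the world has none). Each returns a list of dicts, best first, with "score" (0 to 1); they miss things now and then, are a little off and sometimes report something else, mostly with a low value. They report only what shows in the picture. A call takes as long as a camera call. They do not tell look-alikes from the thing itself.
- r.boxes_of(camera, query): "at" ([x, y, z] in m, in the coordinates of the camera as it stood for that picture, good to about 4 mm: the middle of the surface that is visible of it).
- r.regions_of(camera, query): "region" (384x512 bool, what is visible of it).
- r.pinpoint(camera, query): "at" ([x, y, z] in m, in the coordinates of the camera as it stood for that picture, good to about 4 mm: a listed point, or the origin of a listed thing).
The state is a dict: "t": time; "q": joint angles; "joint_velocities": joint speeds; "joint_torque": joint torques, N m; "eef_pos": TCP position; "orientation": TCP orientation; "wrist_force": force on the tool from outside, world axes, zero at the start; "ft_torque": the same for the moment, N m; "opening": finger opening in m.
Only numpy, scipy, OpenCV 4.12 (cv2) and the standard library are available. Lean on these libraries where they do the work, as an engineer would, in place of code of your own. Each camera call takes 0.05 s, during which the arm holds its last target.

## Working session

There is one attempt and no reset: what is moved stays moved. The work goes in short steps, Python scripts to look and compute and a shell command to move; the robot and the scene stay as the last step left them, time stands still between calls to the robot, and variables do not carry over. Pictures are saved under pics/ and viewed, and the job is handed in when it is done.

```bash
ls; mkdir -p pics
python3 - <<'E'
from station import r
import cv2
s=r.sense(); print(s)
for n in ["scene","top","wrist"]:
    c=r.read_camera(n); cv2.imwrite(f"pics/{n}0.png",c["image"]); print(n,c["fx"],c["fy"],c["cx"],c["cy"],c["k1"]); print(c["view"])
E
```

```text
pics
{'t': 0.0, 'q': array([-1.21704163,  0.39915874,  0.04504343,  1.53788926, -0.01869955,
        1.20687243, -0.05071324]), 'joint_velocities': array([-0.00074866, -0.00096082,  0.00084341, -0.00066707,  0.00047588,
        0.00150878,  0.00149413]), 'joint_torque': array([-5.73461057e-04, -4.75118387e+01,  1.36446275e+00, -2.54220825e+01,
        1.15714173e-02,  9.42204148e-03,  2.21584287e-06]), 'eef_pos': array([0.28404926, 0.58395032, 0.23028101]), 'orientation': array([-1.54338264,  0.35529708, -0.35483063]), 'wrist_force': array([-0.81323011,  1.17855023,  0.50848228]), 'ft_torque': array([ 0.02049579, -0.02373626, -0.0007216 ]), 'opening': 0.08513681730091774}
scene 452.6385708299966 452.6385708299966 263.5056593479351 193.84154469931056 -0.07403144300655565
[[-4.37651760e-01 -8.99144471e-01 -3.95828987e-04  1.98920360e-01]
 [ 4.35305659e-01 -2.12266888e-01  8.74900995e-01 -3.06972731e-01]
 [-7.86746414e-01  3.82729654e-01  4.84301653e-01 -7.39244827e-01]
 [ 0.00000000e+00  0.00000000e+00  0.00000000e+00  1.00000000e+00]]
top 434.22171314537 434.22171314537 253.51253372635819 183.83713297089986 0.008634515798111088
[[-0.0254484  -0.99966358  0.00501083 -0.08708609]
 [ 0.99835478 -0.02515681  0.05152533 -0.57543084]
 [-0.05138194  0.00631382  0.99865912 -1.18283024]
 [ 0.          0.          0.          1.        ]]
wrist 341.9258041199485 341.9258041199485 257.3234658831699 190.25355866719568 0.009737648254958797
[[ 4.37256688e-01  8.99336252e-01 -9.45504745e-04 -6.50090102e-01]
 [-8.65405417e-01  4.20473011e-01 -2.72536072e-01  3.67231121e-02]
 [-2.44704010e-01  1.19986465e-01  9.62145101e-01 -3.78276661e-01]
 [ 0.00000000e+00  0.00000000e+00  0.00000000e+00  1.00000000e+00]]
```

View pics/top0.png

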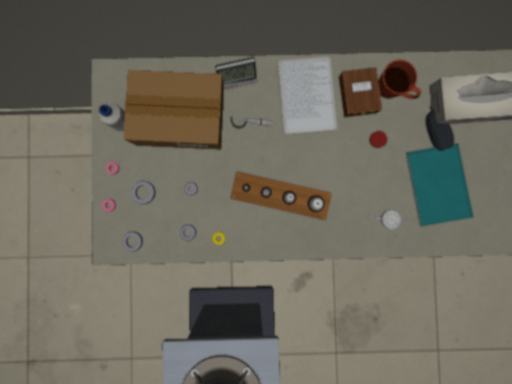

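View pics/scene0.png

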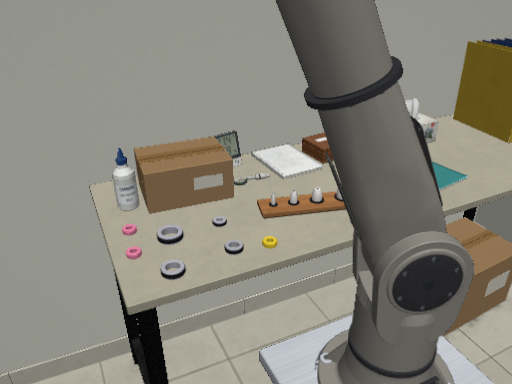

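View pics/wrist0.png

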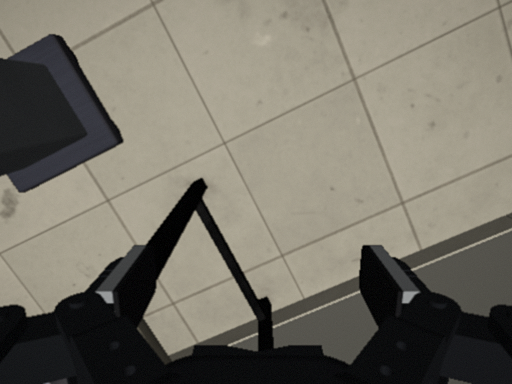

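```bash
cat > h.py <<'E'
import numpy as np, cv2
from scipy.spatial.transform import Rotation as Ro
def ray(c,px):
    K=np.array([[c["fx"],0,c["cx"]],[0,c["fy"],c["cy"]],[0,0,1]])
    p=cv2.undistortPoints(np.array([[px]],float),K,np.array([c["k1"],0,0,0,0.]))[0,0]
    V=np.array(c["view"]); d=V[:3,:3].T@np.array([p[0],-p[1],-1]); o=-V[:3,:3].T@V[:3,3]; return o,d
def at_z(c,px,z):
    o,d=ray(c,px); return o+d*(z-o[2])/d[2]
def proj(c,P):
    V=np.array(c["view"]); P=np.atleast_2d(P); q=P@V[:3,:3].T+V[:3,3]; x=q[:,0]/-q[:,2]; y=-q[:,1]/-q[:,2]
    s=1+c["k1"]*(x*x+y*y); return np.c_[c["cx"]+c["fx"]*x*s,c["cy"]+c["fy"]*y*s]
def w(c,a):
    V=np.array(c["view"]); return V[:3,:3].T@(np.array(a)-V[:3,3])
def delta(s,P):
    R=Ro.from_rotvec(s["orientation"]).as_matrix(); return R.T@(np.array(P)-s["eef_pos"])*100
E
python3 - <<'E'
from station import r
from h import *
np.set_printoptions(precision=4,suppress=True)
s=r.sense(); print(Ro.from_rotvec(s["orientation"]).as_matrix())
c=r.read_camera("top")
for q in ["ring_16","ring_24","ring_32","ring_40","post_16","post_24","post_32","post_40","micrometer","dial_indicator"]:
    for d in r.pinpoint("top",q)[:4]: print(q,round(d["score"],2),w(c,d["at"]),proj(c,w(c,d["at"]))[0])
c2=r.read_camera("scene")
for q in ["ring_16","ring_24","ring_32","ring_40","post_16","post_24","post_32","post_40"]:
    for d in r.pinpoint("scene",q)[:4]: print(q,round(d["score"],2),w(c2,d["at"]),proj(c2,w(c2,d["at"]))[0])
im=c["image"]
cv2.imwrite("pics/tl.png",cv2.resize(im[150:260,90:240],None,fx=5,fy=5,interpolation=cv2.INTER_CUBIC))
cv2.imwrite("pics/tr.png",cv2.resize(im[160:230,220:340],None,fx=6,fy=6,interpolation=cv2.INTER_CUBIC))
E
```

```text
[[ 0.8993 -0.0005  0.4374]
 [-0.4374 -0.0013  0.8993]
 [ 0.0001 -1.     -0.0015]]
ring_16 0.72 [ 0.4416  0.0805 -0.0024] [189.1907 233.0138]
ring_16 0.61 [0.6252 0.2863 0.    ] [114.0756 168.9691]
ring_16 0.6 [0.5589 0.2051 0.0011] [143.4594 191.9573]
ring_16 0.51 [ 0.5242  0.3033 -0.0027] [108.5941 205.3451]
ring_24 0.72 [ 0.4416  0.0805 -0.0024] [189.1907 233.0138]
ring_24 0.61 [0.6252 0.2863 0.    ] [114.0756 168.9691]
ring_24 0.6 [0.5589 0.2051 0.0011] [143.4594 191.9573]
ring_24 0.51 [ 0.5242  0.3033 -0.0027] [108.5941 205.3451]
ring_32 0.72 [ 0.4416  0.0805 -0.0024] [189.1907 233.0138]
ring_32 0.61 [0.6252 0.2863 0.    ] [114.0756 168.9691]
ring_32 0.6 [0.5589 0.2051 0.0011] [143.4594 191.9573]
ring_32 0.51 [ 0.5242  0.3033 -0.0027] [108.5941 205.3451]
ring_40 0.72 [ 0.4416  0.0805 -0.0024] [189.1907 233.0138]
ring_40 0.61 [0.6252 0.2863 0.    ] [114.0756 168.9691]
ring_40 0.6 [0.5589 0.2051 0.0011] [143.4594 191.9573]
ring_40 0.51 [ 0.5242  0.3033 -0.0027] [108.5941 205.3451]
post_16 0.74 [ 0.5167 -0.2667  0.0213] [314.2886 202.7452]
post_16 0.57 [ 0.5314 -0.1968  0.0204] [288
[... 2113 characters left out ...]
ost_24 0.7 [ 0.5495 -0.1367  0.0234] [293.8427 200.6702]
post_24 0.42 [ 0.5349 -0.1986  0.0225] [316.4293 198.381 ]
post_24 0.4 [ 0.5164 -0.2696  0.0231] [342.0791 195.5568]
post_24 0.39 [ 0.563  -0.0835  0.0197] [273.8758 203.9487]
post_32 0.7 [ 0.5495 -0.1367  0.0234] [293.8427 200.6702]
post_32 0.42 [ 0.5349 -0.1986  0.0225] [316.4293 198.381 ]
post_32 0.4 [ 0.5164 -0.2696  0.0231] [342.0791 195.5568]
post_32 0.39 [ 0.563  -0.0835  0.0197] [273.8758 203.9487]
post_40 0.7 [ 0.5495 -0.1367  0.0234] [293.8427 200.6702]
post_40 0.42 [ 0.5349 -0.1986  0.0225] [316.4293 198.381 ]
post_40 0.4 [ 0.5164 -0.2696  0.0231] [342.0791 195.5568]
post_40 0.39 [ 0.563  -0.0835  0.0197] [273.8758 203.9487]
```

View pics/tl.png

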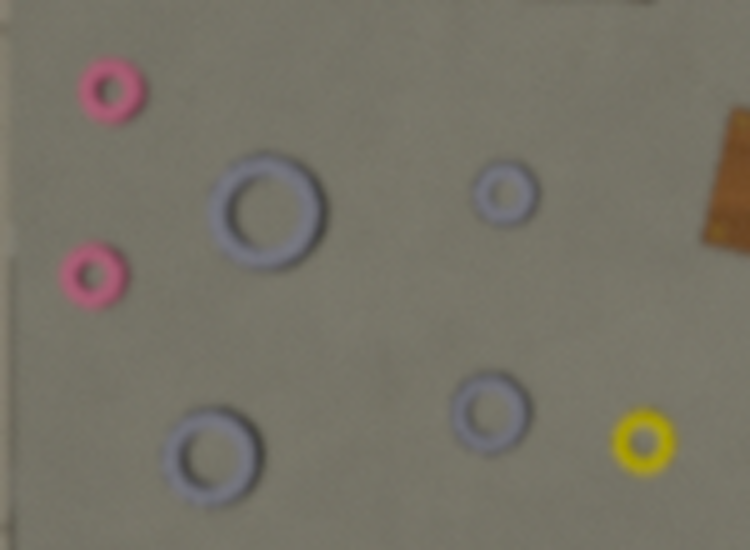

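View pics/tr.png

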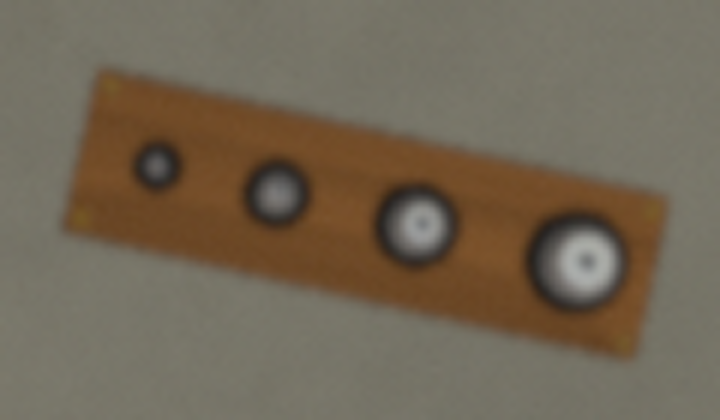

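Run:
```python
from station import r
from h import *
np.set_printoptions(precision=4,suppress=True)
c=r.read_camera("top"); im=c["image"].astype(int)
m=((im[...,0]-im[...,2])>8).astype(np.uint8)
n,l,st,ce=cv2.connectedComponentsWithStats(m)
for i in range(1,n):
    x,y=ce[i]
    if st[i,4]>15 and 90<x<230 and 150<y<260:
        T={0:.014,1:.016,2:.018,3:.020}
        print(ce[i],st[i]); print([at_z(c,ce[i],t)[:2] for t in (.014,.016,.018,.02)])
pts=[((a+.5)/6-.5+220,(b+.5)/6-.5+160) for a,b in [(157,166),(277,193),(416,226),(577,262)]]
W=np.array([at_z(c,p,.021)[:2] for p in pts]); print(W)
off=np.array([.098,.042,-.023,-.098])
# fit rigid: mid + off*u
best=None
from scipy.optimize import least_squares
f=lambda q:(np.c_[q[0]-off*np.sin(q[2]),q[1]+off*np.cos(q[2])]-W).ravel()
s=least_squares(f,[.54,-.17,0]); print(s.x,s.fun*1000); print(np.c_[s.x[0]-off*np.sin(s.x[2]),s.x[1]+off*np.cos(s.x[2])])
# scene fit from pinpoint
W=np.array([[.563,-.0835],[.5495,-.1367],[.5349,-.1986],[.5164,-.2696]]); s=least_squares(f,[.54,-.17,0]); print("scene",s.x,s.fun*1000);print(np.c_[s.x[0]-off*np.sin(s.x[2]),s.x[1]+off*np.cos(s.x[2])])
```

```text
[142.3896 192.2078] [133 182  20  21  77]
[array([0.5577, 0.2048]), array([0.5577, 0.2043]), array([0.5576, 0.2038]), array([0.5575, 0.2033])]
[125.7059 239.4706] [124 234   7  13  17]
[array([0.4295, 0.2519]), array([0.4296, 0.2513]), array([0.4298, 0.2507]), array([0.4299, 0.2502])]
[137.3158 240.8421] [134 234   6  15  19]
[array([0.4249, 0.2203]), array([0.4251, 0.2197]), array([0.4252, 0.2192]), array([0.4254, 0.2187])]
[[ 0.5639 -0.0801]
 [ 0.5502 -0.1346]
 [ 0.5335 -0.1977]
 [ 0.5152 -0.2707]]
[ 0.5395 -0.1754 -0.2509] [-0.0623 -0.3733 -0.232  -0.0893  0.3134  0.0404 -0.0191  0.4222]
[[ 0.5638 -0.0804]
 [ 0.5499 -0.1347]
 [ 0.5338 -0.1976]
 [ 0.5152 -0.2703]]
scene [ 0.5398 -0.1767 -0.2441] [ 0.4891  1.8851  0.4535  0.7455 -0.6573 -0.4272 -0.2853 -2.2034]
[[ 0.5635 -0.0816]
 [ 0.55   -0.136 ]
 [ 0.5342 -0.199 ]
 [ 0.5161 -0.2718]]
```

```bash
python3 -m creep '[[0,0.171,0,0,0,0,1],[0,0.171,0,0,0,0,1],[0,0.171,0,0,0,0,1],[0,0.171,0,0,0,0,1],[0,0.171,0,0,0,0,1],[0,0.171,0,0,0,0,1],[0,0.171,0,0,0,0,1],[0,0.171,0,0,0,0,1]]' 60
python3 -m creep '[[0,0,0,3.55,0.3,3.34,1],[0,0,0,3.55,0.3,3.34,1],[0,0,0,3.55,0.3,3.34,1],[0,0,0,3.55,0.3,3.34,1],[0,0,0,3.55,0.3,3.34,1],[0,0,0,3.55,0.3,3.34,1],[0,0,0,3.55,0.3,3.34,1],[0,0,0,3.55,0.3,3.34,1]]'
cat > look.py <<'E'
import sys
from station import r
from h import *
np.set_printoptions(precision=4,suppress=True)
s=r.sense(); print(s["t"],s["eef_pos"],s["wrist_force"],s["opening"]); R=Ro.from_rotvec(s["orientation"]).as_matrix(); print(R)
c=r.read_camera("wrist"); cv2.imwrite(f"pics/{sys.argv[1]}.png",c["image"])
print("tcp px",proj(c,[s["eef_pos"]]))
for q in ["ring_16","post_16"]:
    for d in r.pinpoint("wrist",q)[:9]: print(q,round(d["score"],2),w(c,d["at"]),proj(c,w(c,d["at"]))[0])
E
python3 look.py w1
```

```text
t: 2.2
eef_pos: [0.2843, 0.5846, 0.2314]
orientation: [-1.077, 1.395, -1.395]
wrist_force: [0.7, -0.7, -0.5]
opening: 0.0855
t: 3.2
eef_pos: [0.4737, 0.242, 0.2075]
orientation: [-1.08, 1.391, -1.39]
wrist_force: [0.7, 0.4, -0.4]
opening: 0.0852
3.2 [0.4737 0.242  0.2075] [ 0.6652  0.4075 -0.4287] 0.08518347559705101
[[-0.2471  0.0006  0.969 ]
 [-0.969   0.0008 -0.2471]
 [-0.0009 -1.      0.0004]]
tcp px [[254.6664 251.4782]]
ring_16 0.96 [0.5261 0.2994 0.001 ] [292.8761  94.9724]
ring_16 0.93 [0.5603 0.2078 0.0002] [343.7642 174.3553]
ring_16 0.87 [0.424  0.2291 0.0034] [213.1017 187.2103]
ring_16 0.65 [ 0.4465  0.0873 -0.002 ] [266.1251 294.7623]
ring_16 0.55 [0.6275 0.291  0.    ] [396.5572  76.7276]
ring_16 0.43 [0.564  0.0728 0.0033] [369.0533 285.797 ]
```

View pics/w1.png

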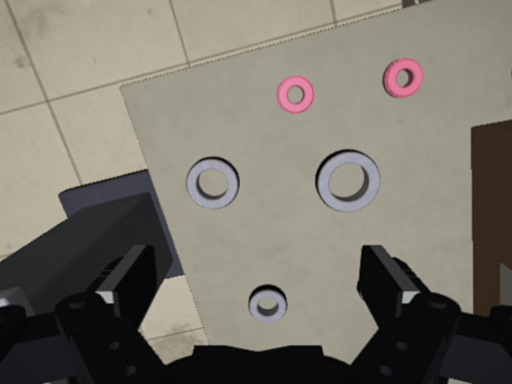

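```bash
cat > rings.py <<'E'
from station import r
from h import *
np.set_printoptions(precision=4,suppress=True)
OD={16:(.036,.014),24:(.044,.016),32:(.054,.018),40:(.064,.020)}
def find(cam):
    c=r.read_camera(cam); im=cv2.GaussianBlur(c["image"],(3,3),0).astype(int)
    m=((im[...,0]-im[...,2]>10)&(im[...,0]>95)).astype(np.uint8)
    cs,_=cv2.findContours(m,cv2.RETR_EXTERNAL,cv2.CHAIN_APPROX_NONE)
    for k in cs:
        if cv2.contourArea(k)<150 or len(k)<20: continue
        e=cv2.fitEllipse(cv2.convexHull(k))
        for n,(d,t) in OD.items():
            P=at_z(c,e[0],t); px=proj(c,[P+[d/2,0,0],P-[d/2,0,0],P+[0,d/2,0],P-[0,d/2,0]])
            ex=(np.linalg.norm(px[0]-px[1])+np.linalg.norm(px[2]-px[3]))/2
            if abs(np.mean(e[1])/ex-.95)<.08: print(n,"centre",P[:2],"px",np.array(e[0]),"size/exp",np.mean(e[1])/ex, e[1])
    return c,m
if __name__=="__main__":
    import sys
    c,m=find(sys.argv[1]); cv2.imwrite("pics/m.png",m*255)
E
python3 rings.py wrist; python3 rings.py scene
```

```text
32 centre [0.4264 0.2359] px [210.5335 182.5514] size/exp 0.8860825213327174 (45.306640625, 48.668296813964844)
40 centre [0.56   0.2046] px [348.0046 179.5025] size/exp 0.903328982170355 (54.65559005737305, 60.04487991333008)
```

```bash
python3 -m creep '[[0,0,0,3.5,0.6,3.0,1],[0,0,0,3.5,0.6,3.0,1],[0,0,0,3.5,0.6,3.0,1],[0,0,0,3.5,0.6,3.0,1],[0,0,0,0,0,0,1]]'; python3 look.py w2; python3 rings.py wrist
```

```text
t: 4.08
eef_pos: [0.5554, 0.0753, 0.1831]
orientation: [-1.079, 1.393, -1.395]
wrist_force: [-0.0, 0.8, -0.3]
opening: 0.0856
4.075 [0.5554 0.0753 0.1831] [-0.0009  0.8409 -0.2953] 0.08564453750720195
[[-0.2514  0.0002  0.9679]
 [-0.9679 -0.0018 -0.2514]
 [ 0.0017 -1.      0.0007]]
tcp px [[254.6712 251.4717]]
ring_16 0.74 [0.426  0.2314 0.0039] [64.608  33.8535]
ring_16 0.72 [0.5658 0.0746 0.0005] [266.1918 165.9173]
ring_16 0.68 [0.4449 0.0872 0.0043] [142.5714 185.1077]
ring_16 0.57 [ 0.4309 -0.005  -0.0003] [161.0573 268.6647]
post_16 0.69 [ 0.5677 -0.08    0.0204] [305.2279 311.7602]
40 centre [0.56   0.2049] px [225.4218  27.2726] size/exp 0.9094818365562374 (71.06975555419922, 78.06417083740234)
32 centre [0.4264 0.236 ] px [59.1688 30.4416] size/exp 0.8870848578180373 (55.646427154541016, 67.0354232788086)
```

View pics/w2.png

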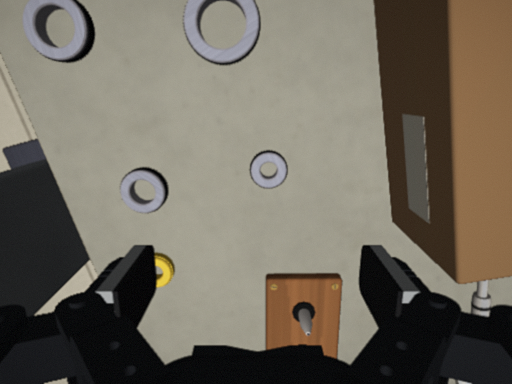

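Run:
```python
from station import r
from h import *
np.set_printoptions(precision=4,suppress=True)
c=r.read_camera("wrist"); im=cv2.GaussianBlur(c["image"],(3,3),0).astype(int)
print(im[170,253:286].tolist()[::3])
m=((im[...,0]-im[...,2]>10)&(im[...,0]>80)).astype(np.uint8)
cs,_=cv2.findContours(m,cv2.RETR_EXTERNAL,cv2.CHAIN_APPROX_NONE)
for k in cs:
    if cv2.contourArea(k)>150:
        e=cv2.fitEllipse(cv2.convexHull(k)); print(e,[at_z(c,e[0],z)[:2] for z in(.014,.016)])
print("box",at_z(c,(392,220),0),at_z(c,(458,282),.1))
print("post16 base/tip",at_z(c,(303.5,313),.021),at_z(c,(308.5,331),.053))
```

```text
[[88, 94, 97], [167, 158, 159], [180, 167, 166], [172, 160, 160], [141, 143, 146], [145, 160, 163], [144, 160, 163], [144, 160, 162], [149, 154, 156], [181, 168, 168], [180, 167, 166]]
((144.89695739746094, 196.251708984375), (37.0667839050293, 41.416778564453125), 120.63101196289062) [array([0.4458, 0.0829]), array([0.4466, 0.0833])]
((271.3680725097656, 176.1255340576172), (30.960039138793945, 32.25568771362305), 74.90107727050781) [array([0.5672, 0.0728]), array([0.5672, 0.0732])]
((225.63365173339844, 27.580589294433594), (71.0519790649414, 77.73776245117188), 172.45382690429688) [array([0.5597, 0.2059]), array([0.5598, 0.2055])]
((59.40717315673828, 30.503660202026367), (55.67420196533203, 67.03043365478516), 147.900146484375) [array([0.4245, 0.2371]), array([0.4255, 0.2366])]
box [ 0.675  -0.0049  0.    ] [ 0.6838 -0.0186  0.1   ]
post16 base/tip [ 0.5657 -0.0743  0.021 ] [ 0.5668 -0.0712  0.053 ]
```

```bash
python3 look.py w3
python3 - <<'E'
import cv2
im=cv2.imread("pics/w3.png"); cv2.imwrite("pics/w3c.png",cv2.resize(im[140:345,100:360],None,fx=3,fy=2.9))
E
```

```text
4.325 [0.5542 0.0806 0.1833] [-0.6492  0.3741  0.5341] 0.08527870133053947
[[-0.2435 -0.0002  0.9699]
 [-0.9699  0.0011 -0.2435]
 [-0.0011 -1.     -0.0005]]
tcp px [[254.6973 251.4264]]
ring_16 0.79 [0.5673 0.0762 0.0082] [270.3578 171.1225]
ring_16 0.75 [ 0.4289 -0.0019 -0.0006] [160.3236 270.1912]
ring_16 0.73 [0.428  0.2308 0.0034] [72.7262 39.2613]
ring_16 0.67 [0.4441 0.0862 0.004 ] [145.3429 190.4581]
post_16 0.63 [ 0.5703 -0.0764  0.0199] [308.0389 312.8803]
```

View pics/w3c.png

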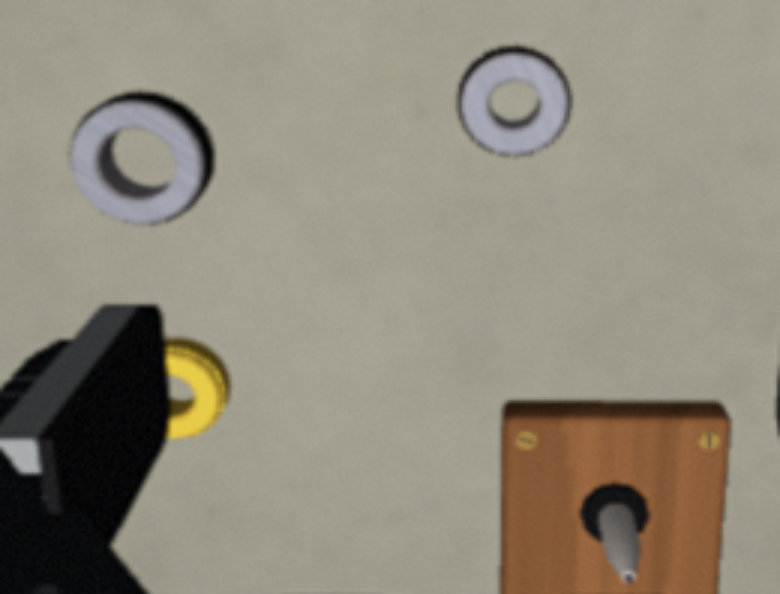

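Run:
```python
from station import r
from h import *
np.set_printoptions(precision=4,suppress=True)
c=r.read_camera("wrist")
s=r.sense();print(s["eef_pos"])
print("post16 base/tip",at_z(c,(304.7,317.6),.021),at_z(c,(309.7,338.8),.053))
c=r.read_camera("top")
for a,b,z in [(506,193,.014),(491,412,.016),(213,456,.018),(268,211,.02)]: print(at_z(c,((a+.5)/5-.5+90,(b+.5)/5-.5+150),z))
print(delta(s,[.5672,.0725,.06]))
```

```text
[0.5545 0.0791 0.1834]
post16 base/tip [ 0.5657 -0.0816  0.021 ] [ 0.5661 -0.0815  0.053 ]
[0.5654 0.0715 0.014 ]
[0.4455 0.0816 0.016 ]
[0.4257 0.2331 0.018 ]
[0.5586 0.2011 0.02  ]
[ 0.3292 12.3404  1.3968]
```

```bash
python3 -m creep '[[0,0,0,0.37,3,1.35,1],[0,0,0,0,4,0,1],[0,0,0,0,4,0,1],[0,0,0,0,3,0,1],[0,0,0,0,0,0,1],[0,0,0,0,0,0,1]]'
python3 - <<'E'
from station import r
from h import *
s=r.sense();print(s["eef_pos"],delta(s,[.5667,.0722,.004]))
c=r.read_camera("wrist"); cv2.imwrite("pics/w4.png",c["image"])
E
```

```text
t: 5.32
eef_pos: [0.5678, 0.0711, 0.0445]
orientation: [-1.079, 1.39, -1.391]
wrist_force: [0.2, 0.4, 0.3]
opening: 0.0853
[0.56784925 0.07111398 0.04448709] [-0.07344569  4.04850893 -0.1456856 ]
```

View pics/w4.png

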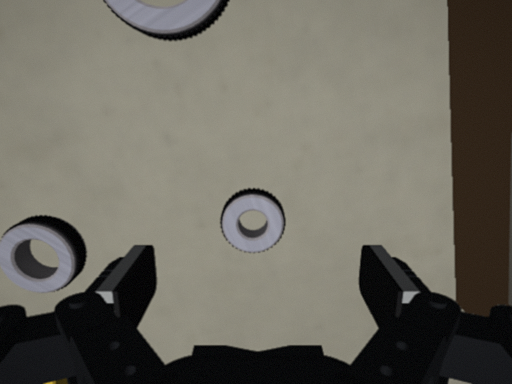

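```bash
python3 -m creep '[[0,0,0,0,2,0,1],[0,0,0,0,2,0,1],[0,0,0,0,0,0,1],[0,0,0,0,0,0,0],[0,0,0,0,0,0,0],[0,0,0,0,0,0,0],[0,0,0,0,0,0,0],[0,0,0,0,0,0,0]]' 50
python3 look.py w5
```

```text
t: 6.38
eef_pos: [0.5675, 0.0711, 0.0042]
orientation: [-1.079, 1.39, -1.391]
wrist_force: [-0.7, 0.2, 6.3]
opening: 0.034
6.375 [0.5675 0.0711 0.0042] [-0.6632  0.2315  6.2949] 0.0340464799787335
[[-0.2474  0.0014  0.9689]
 [-0.9689  0.0005 -0.2474]
 [-0.0009 -1.      0.0012]]
tcp px [[254.7275 251.464 ]]
ring_16 0.72 [0.5697 0.0732 0.0046] [258.2044 246.6323]
ring_16 0.69 [0.4466 0.0891 0.0014] [ -3.3006 273.6618]
post_16 0.72 [0.4463 0.0868 0.0027] [ -3.6551 279.5189]
```

View pics/w5.png

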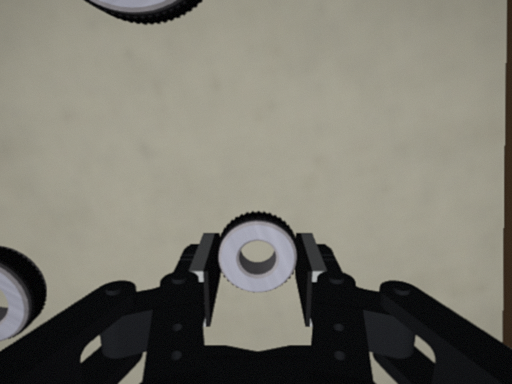

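```bash
python3 -m creep '[[0,0,0,0,-3,0,0],[0,0,0,0,-4,0,0],[0,0,0,0,0,0,0],[0,0,0,0,0,0,0]]'
cat > hold.py <<'E'
# usage: hold.py name thickness dz  (dz: ring bottom relative to TCP z) ; px of face via ellipse fit near TCP
import sys
from station import r
from h import *
np.set_printoptions(precision=4,suppress=True)
s=r.sense(); c=r.read_camera("wrist"); cv2.imwrite(f"pics/{sys.argv[1]}.png",c["image"])
t=float(sys.argv[2]); dz=float(sys.argv[3])
im=cv2.GaussianBlur(c["image"],(3,3),0).astype(int)
m=((im[...,0]-im[...,2]>10)&(im[...,0]>80)).astype(np.uint8)
cs,_=cv2.findContours(m,cv2.RETR_EXTERNAL,cv2.CHAIN_APPROX_NONE)
print(s["t"],s["eef_pos"],s["opening"],s["wrist_force"])
for k in cs:
    if cv2.contourArea(k)>300:
        e=cv2.fitEllipse(cv2.convexHull(k))
        if abs(e[0][0]-256)>40: continue
        P=at_z(c,e[0],s["eef_pos"][2]+dz+t); print(e,"ring",P,"rel tool cm",-delta(s,P)*-1)
E
python3 hold.py w6 .014 -.004
```

```text
t: 7.02
eef_pos: [0.566, 0.0712, 0.0726]
orientation: [-1.081, 1.392, -1.39]
wrist_force: [-0.4, -0.7, -1.8]
opening: 0.034
7.025 [0.566  0.0712 0.0726] 0.0340093793899052 [-0.3705 -0.6787 -1.7821]
((257.2418212890625, 257.7647705078125), (65.05445098876953, 71.80929565429688), 90.29029846191406) ring [0.5676 0.0728 0.0826] rel tool cm [-0.1904 -1.0002  0.1146]
```

View pics/w6.png

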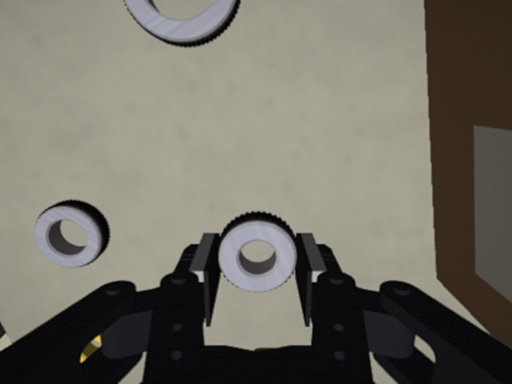

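```bash
python3 -m creep '[[0,0,0,3,-1.2,0.9,0],[0,0,0,5,0,1,0],[0,0,0,4.5,0,1,0],[0,0,0,2.4,0,0.7,0],[0,0,0,0,0,0,0],[0,0,0,0,0,0,0]]'
python3 hold.py w7 .014 -.004; python3 -c "
from station import r
from h import *
s=r.sense();print(s['eef_pos'],delta(s,[.5638,-.0825,.025]))"
```

```text
t: 7.82
eef_pos: [0.5643, -0.0806, 0.0842]
orientation: [-1.082, 1.392, -1.388]
wrist_force: [-0.2, -0.5, -0.9]
opening: 0.0337
7.825 [ 0.5643 -0.0806  0.0842] 0.03374218495778385 [-0.1805 -0.5278 -0.8627]
((257.24798583984375, 257.79376220703125), (65.38932037353516, 72.04903411865234), 90.67717742919922) ring [ 0.5659 -0.0791  0.0942] rel tool cm [-0.1893 -1.0001  0.1145]
[ 0.56453531 -0.08019799  0.08440786] [ 2.45791492e-01  5.94061471e+00 -4.00351860e-03]
```

View pics/w7.png

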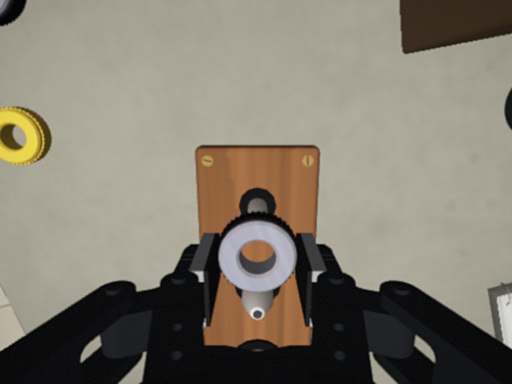

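Run:
```python
from station import r
from h import *
np.set_printoptions(precision=4,suppress=True)
s=r.sense(); c=r.read_camera("wrist"); V=np.array(c["view"]); print("cam",-V[:3,:3].T@V[:3,3])
print(at_z(c,(257,203),.021),at_z(c,(257.5,313),.053),at_z(c,(258,345),.021))
for P in [[.5642,-.081,.021],[.5642,-.081,.053],[.55,-.135,.021],[.55,-.135,.053]]: print(proj(c,[P]))
```

```text
cam [ 0.5827 -0.0134  0.2275]
[ 0.5662 -0.0776  0.021 ] [ 0.5524 -0.1336  0.053 ] [ 0.5407 -0.1813  0.021 ]
[[255.2672 208.6491]]
[[254.9016 227.4904]]
[[254.6042 286.4928]]
[[254.1633 315.8783]]
```

```bash
python3 -m creep '[[0,0,0,0.1,1.5,0.03,0],[0,0,0,0,1.2,0,0],[0,0,0,0,0.8,0,0],[0,0,0,0,0,0,0],[0,0,0,0,0,0,0]]'
python3 hold.py w8 .014 -.004; python3 -c "
import cv2
im=cv2.imread('pics/w8.png'); cv2.imwrite('pics/w8c.png',cv2.resize(im[180:360,190:330],None,fx=4,fy=3.3))"
```

```text
t: 8.55
eef_pos: [0.5651, -0.0834, 0.0505]
orientation: [-1.08, 1.391, -1.391]
wrist_force: [-0.2, -0.2, -0.3]
opening: 0.034
8.55 [ 0.5651 -0.0834  0.0505] 0.03396289354896934 [-0.1685 -0.1606 -0.2792]
((257.2425537109375, 257.78729248046875), (65.45001983642578, 72.00387573242188), 90.1874008178711) ring [ 0.5667 -0.0819  0.0605] rel tool cm [-0.1883 -0.9999  0.116 ]
```

View pics/w8c.png

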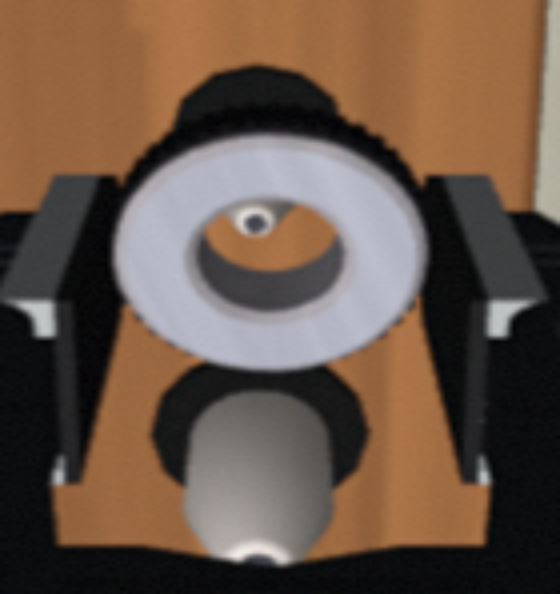

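```bash
python3 - <<'E'
from station import r
from h import *
np.set_printoptions(precision=4,suppress=True)
s=r.sense(); c=r.read_camera("wrist"); print(s["eef_pos"])
print(at_z(c,(253.7,246.7),.053),"p24 tip",at_z(c,(255,352),.053))
E
python3 hold.py w9 .014 -.004
```

```text
[ 0.5653 -0.0834  0.0507]
[ 0.5657 -0.08    0.053 ] p24 tip [ 0.5523 -0.1347  0.053 ]
8.65 [ 0.5653 -0.0835  0.0507] 0.03391584875870441 [ 0.7101 -0.0898 -0.0396]
((257.2294921875, 257.8200378417969), (65.2911376953125, 72.1611099243164), 89.17597961425781) ring [ 0.5669 -0.0819  0.0607] rel tool cm [-0.193  -0.9998  0.1138]
```

```bash
python3 -m creep '[[0,0,0,-0.15,0,-0.15,0],[0,0,0,0,0,0,0],[0,0,0,0,0.8,0,0],[0,0,0,0,0.8,0,0],[0,0,0,0,0.6,0,0],[0,0,0,0,0.2,0,0],[0,0,0,0,0,0,0],[0,0,0,0,0,0,0]]'
python3 hold.py w10 .014 -.004
```

```text
t: 9.7
eef_pos: [0.5641, -0.0815, 0.0265]
orientation: [-1.08, 1.391, -1.391]
wrist_force: [-0.1, 1.3, -0.5]
opening: 0.0339
9.7 [ 0.5641 -0.0815  0.0265] 0.033930928102665944 [-0.0598  1.2578 -0.5117]
((257.20849609375, 257.70147705078125), (65.03634643554688, 72.09779357910156), 90.20685577392578) ring [ 0.5656 -0.0799  0.0365] rel tool cm [-0.1936 -0.9999  0.1105]
```

View pics/w10.png

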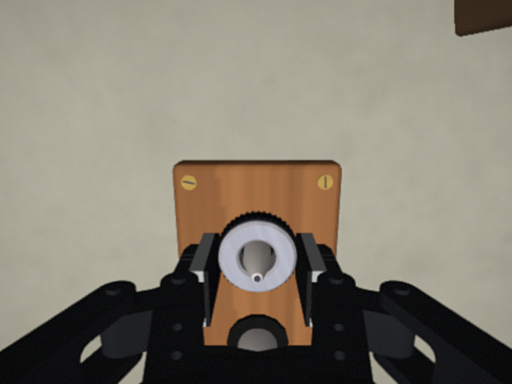

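```bash
python3 -m creep '[[0,0,0,0,0.1,0,0],[0,0,0,0,0.05,0,0],[0,0,0,0,0,0,0],[0,0,0,0,0,0,1],[0,0,0,0,0,0,1],[0,0,0,0,0,0,1],[0,0,0,0,0,0,1],[0,0,0,0,0,0,1]]'
python3 -m creep '[[0,0,0,0,-2,0,1],[0,0,0,0,-3,0,1],[0,0,0,0,-4,0,1],[0,0,0,0,0,0,1],[0,0,0,0,0,0,1]]'
python3 look.py w11
```

```text
t: 10.75
eef_pos: [0.5638, -0.0814, 0.0248]
orientation: [-1.08, 1.391, -1.391]
wrist_force: [-0.6, -0.6, 1.0]
opening: 0.0856
t: 11.38
eef_pos: [0.5637, -0.0813, 0.1153]
orientation: [-1.08, 1.391, -1.391]
wrist_force: [-0.1, 0.6, 0.4]
opening: 0.0853
11.375 [ 0.5637 -0.0813  0.1153] [-0.056   0.5863  0.4372] 0.08531757416170116
[[-0.2473  0.0005  0.969 ]
 [-0.969   0.0005 -0.2473]
 [-0.0006 -1.      0.0004]]
tcp px [[254.7094 251.5181]]
ring_16 0.97 [ 0.431  -0.0046 -0.0008] [ 58.2831 132.3728]
ring_16 0.96 [ 0.5637 -0.0792  0.0239] [254.6587 192.217 ]
post_16 0.91 [ 0.5511 -0.132   0.0214] [256.0124 259.7413]
post_16 0.71 [ 0.5665 -0.083   0.0196] [259.7972 194.5139]
post_16 0.71 [ 0.5344 -0.1933  0.0206] [254.7438 330.1699]
```

View pics/w11.png

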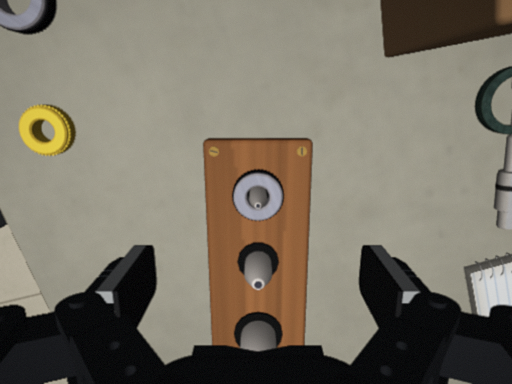

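```bash
python3 -m creep '[[0,0,0,-2.6,0,-3.1,1],[0,0,0,-2.6,0,-3.1,1],[0,0,0,-2.6,1,-3.1,1],[0,0,0,-2.6,2,-3.1,1],[0,0,0,-2.5,2,-3.1,1],[0,0,0,0,2,0,1],[0,0,0,0,0,0,1],[0,0,0,0,0,0,1]]'
python3 -c "
from station import r
from h import *
s=r.sense();print(s['eef_pos'],delta(s,[.4453,.0817,.005]))"
python3 look.py w12
```

```text
t: 12.52
eef_pos: [0.4461, 0.0813, 0.0451]
orientation: [-1.08, 1.391, -1.392]
wrist_force: [-1.0, -0.5, 0.4]
opening: 0.0853
[0.44606053 0.08126951 0.0450722 ] [-0.02372445  4.00717336 -0.08630719]
12.525 [0.4461 0.0813 0.0451] [-0.9822 -0.5384  0.4129] 0.08528104491952194
[[-0.2485  0.0004  0.9686]
 [-0.9686 -0.0003 -0.2485]
 [ 0.0002 -1.      0.0005]]
tcp px [[254.7138 251.5177]]
ring_16 0.94 [ 0.4297 -0.0022  0.0011] [262.8837 341.3074]
ring_16 0.71 [0.4458 0.0873 0.0026] [252.0817 209.4733]
```

View pics/w12.png

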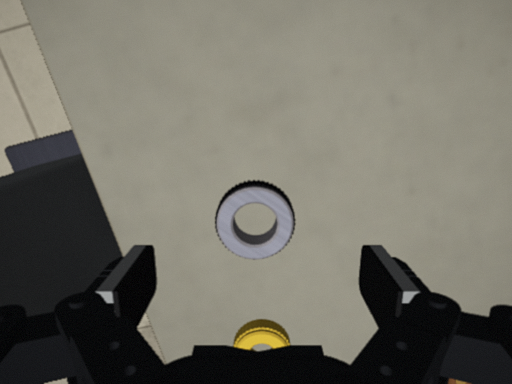

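```bash
python3 -m creep '[[0,0,0,0,2,-0.08,1],[0,0,0,0,2,0,1],[0,0,0,0,0,0,1],[0,0,0,0,0,0,0],[0,0,0,0,0,0,0],[0,0,0,0,0,0,0],[0,0,0,0,0,0,0],[0,0,0,0,0,0,0]]' 50
python3 hold.py w13 .016 -.005
python3 -m creep '[[0,0,0,0,-3,0,0],[0,0,0,0,-4,0,0],[0,0,0,0,-1,0,0],[0,0,0,0,0,0,0]]'
python3 hold.py w14 .016 -.005
```

```text
t: 13.68
eef_pos: [0.4454, 0.0823, 0.006]
orientation: [-1.079, 1.391, -1.39]
wrist_force: [-2.8, -0.2, 8.7]
opening: 0.0422
13.675 [0.4454 0.0823 0.006 ] 0.042230548225681036 [-2.7508 -0.1765  8.7382]
((257.18212890625, 258.6340637207031), (81.9886474609375, 90.5738754272461), 89.92420196533203) ring [0.447  0.0839 0.017 ] rel tool cm [-0.2006 -1.0996  0.1114]
t: 14.22
eef_pos: [0.4449, 0.0824, 0.0851]
orientation: [-1.079, 1.39, -1.39]
wrist_force: [0.5, -0.1, -0.7]
opening: 0.0418
14.225 [0.4449 0.0824 0.0851] 0.04184790870475831 [ 0.5219 -0.0709 -0.6687]
((257.2734375, 258.3437194824219), (81.74424743652344, 91.01254272460938), 89.88664245605469) ring [0.4465 0.0842 0.0961] rel tool cm [-0.2145 -1.0996  0.114 ]
```

View pics/w14.png

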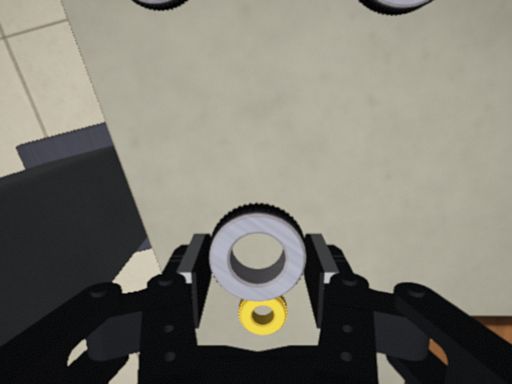

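```bash
python3 -m creep '[[0,0,0,3.1,-0.6,2.6,0],[0,0,0,3.1,0,2.6,0],[0,0,0,3.1,0,2.6,0],[0,0,0,3.1,0,2.6,0],[0,0,0,3.1,0,2.6,0],[0,0,0,3.0,0,2.6,0],[0,0,0,0,0,0,0],[0,0,0,0,0,0,0]]'
python3 -m creep '[[0,0,0,0,0,0,0],[0,0,0,0,0,0,0]]'
python3 hold.py w15 .016 -.006; python3 -c "
from station import r
from h import *
s=r.sense();print(s['eef_pos'],delta(s,[.5499,-.1356,.027]))"
```

```text
t: 15.28
eef_pos: [0.5488, -0.135, 0.0891]
orientation: [-1.083, 1.394, -1.389]
wrist_force: [0.2, 0.6, -0.9]
opening: 0.0418
t: 15.52
eef_pos: [0.5499, -0.1345, 0.0905]
orientation: [-1.081, 1.39, -1.389]
wrist_force: [0.8, -1.6, -1.5]
opening: 0.042
15.525 [ 0.5499 -0.1345  0.0905] 0.04199821812201479 [ 0.8391 -1.5912 -1.4661]
((257.2550048828125, 258.4395446777344), (82.16194152832031, 90.78739166259766), 89.95075988769531) ring [ 0.5514 -0.1333  0.1005] rel tool cm [-0.1564 -1.      0.1147]
((258.50616455078125, 117.06836700439453), (54.03052520751953, 55.22272491455078), 2.746255397796631) ring [ 0.5664 -0.0759  0.1005] rel tool cm [-6.0829 -0.9961  0.1621]
[ 0.54997445 -0.13473434  0.09067868] [0.08922285 6.36781416 0.01647252]
```

View pics/w15.png

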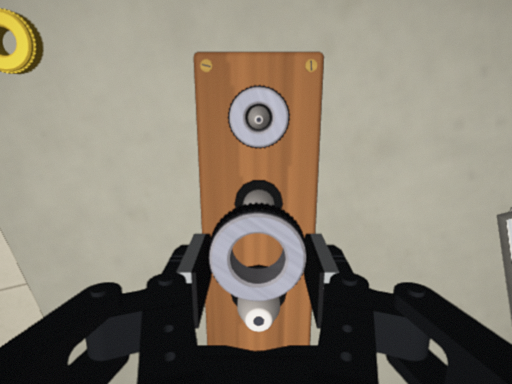

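```bash
python3 -m creep '[[0,0,0,0.08,1.5,0,0],[0,0,0,0,1.3,0,0],[0,0,0,0,0.8,0,0],[0,0,0,0,0,0,0],[0,0,0,0,0,0,0]]'
python3 hold.py w16 .016 -.006; python3 -c "
import cv2
im=cv2.imread('pics/w16.png'); cv2.imwrite('pics/w16c.png',cv2.resize(im[180:360,190:330],None,fx=4,fy=3.3))"
```

```text
t: 16.2
eef_pos: [0.5502, -0.1367, 0.0549]
orientation: [-1.08, 1.391, -1.391]
wrist_force: [-0.4, -0.4, -0.9]
opening: 0.0417
16.2 [ 0.5502 -0.1367  0.0549] 0.04174309690501298 [-0.3916 -0.4412 -0.8561]
((257.2588195800781, 258.4248962402344), (82.44725036621094, 90.69635009765625), 89.90914154052734) ring [ 0.5517 -0.1355  0.0649] rel tool cm [-0.16   -0.9999  0.1139]
((256.50079345703125, 117.23086547851562), (66.05726623535156, 67.47380828857422), 178.142822265625) ring [ 0.5661 -0.0781  0.0649] rel tool cm [-6.0791 -0.9998  0.0846]
```

View pics/w16c.png

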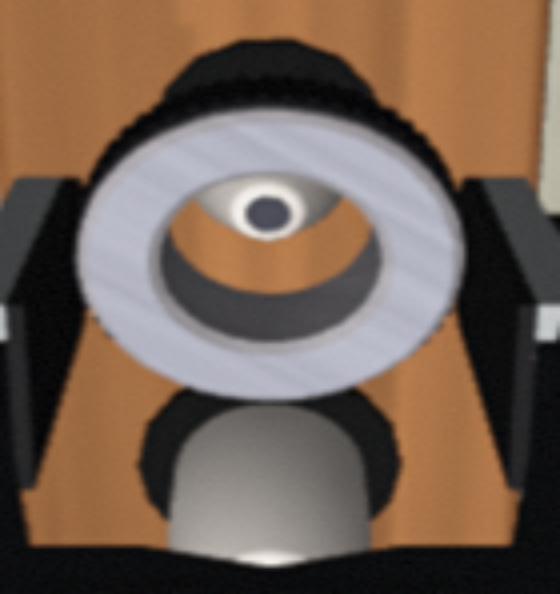

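Run:
```python
from station import r
from h import *
np.set_printoptions(precision=4,suppress=True)
s=r.sense(); c=r.read_camera("wrist"); P=at_z(c,(257.2,243.6),.053)
print(s["eef_pos"],P,delta(s,P))
```

```text
[ 0.5503 -0.1368  0.0551] [ 0.5522 -0.1342  0.053 ] [-0.2961  0.2118  0.1137]
```

```bash
python3 -m creep '[[0,0,0,-0.12,0,0,0],[0,0,0,0,0,0,0],[0,0,0,0,0.9,0,0],[0,0,0,0,0.9,0,0],[0,0,0,0,0.6,0,0],[0,0,0,0,0.3,0,0],[0,0,0,0,0,0,0],[0,0,0,0,0,0,0]]'
python3 hold.py w17 .016 -.006
```

```text
t: 17.3
eef_pos: [0.5505, -0.1354, 0.0279]
orientation: [-1.08, 1.39, -1.391]
wrist_force: [-0.5, -0.6, -0.6]
opening: 0.0418
17.3 [ 0.5505 -0.1354  0.0279] 0.041849914874551905 [-0.4665 -0.606  -0.631 ]
((257.2373352050781, 258.267333984375), (81.95201110839844, 90.9238052368164), 90.08683776855469) ring [ 0.552  -0.1341  0.0379] rel tool cm [-0.1647 -0.9999  0.1145]
((256.50152587890625, 124.91197967529297), (78.85733795166016, 80.03639221191406), 175.93743896484375) ring [ 0.5656 -0.0796  0.0379] rel tool cm [-5.7888 -0.9993  0.0862]
```

View pics/w17.png

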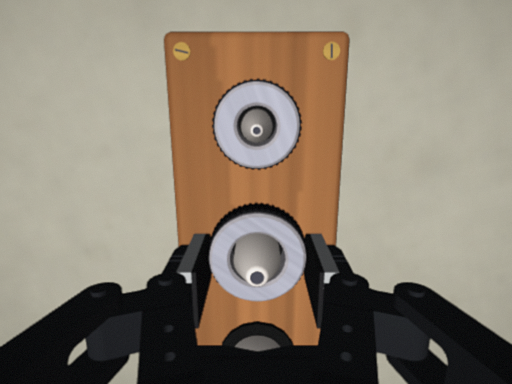

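```bash
python3 -m creep '[[0,0,0,0,0.1,0,0],[0,0,0,0,0.05,0,0],[0,0,0,0,0,0,0]]'
python3 -m creep '[[0,0,0,0,0,0,1],[0,0,0,0,0,0,1],[0,0,0,0,0,0,1],[0,0,0,0,0,0,1],[0,0,0,0,0,0,1]]'
python3 -m creep '[[0,0,0,0,-2,0,1],[0,0,0,0,-3,0,1],[0,0,0,0,-4,0,1],[0,0,0,0,-1,0,1],[0,0,0,0,0,0,1],[0,0,0,0,0,0,1]]'
python3 look.py w18
```

```text
t: 17.73
eef_pos: [0.5505, -0.1354, 0.0271]
orientation: [-1.08, 1.391, -1.391]
wrist_force: [-1.4, 0.6, 5.8]
opening: 0.0417
t: 18.35
eef_pos: [0.5502, -0.1354, 0.0262]
orientation: [-1.08, 1.391, -1.391]
wrist_force: [-0.7, 0.2, -0.4]
opening: 0.0855
t: 19.1
eef_pos: [0.5493, -0.135, 0.1253]
orientation: [-1.082, 1.393, -1.39]
wrist_force: [-0.6, 0.1, -0.2]
opening: 0.0855
19.1 [ 0.5493 -0.135   0.1253] [-0.6336  0.135  -0.2085] 0.08547301189680677
[[-0.2472 -0.0021  0.969 ]
 [-0.969   0.0005 -0.2472]
 [-0.     -1.     -0.0021]]
tcp px [[254.7008 251.5129]]
ring_16 0.91 [ 0.5658 -0.0803  0.0241] [259.1889 112.3343]
ring_16 0.82 [ 0.4296 -0.0036 -0.0019] [53.7359 53.4852]
ring_16 0.77 [ 0.5536 -0.1313  0.022 ] [260.1438 184.3444]
post_16 0.79 [ 0.5707 -0.079   0.0208] [265.5604 108.452 ]
post_16 0.79 [ 0.5361 -0.1906  0.0235] [257.07   260.5933]
post_16 0.69 [ 0.5511 -0.1373  0.0177] [258.8986 191.0411]
post_16 0.59 [ 0.5162 -0.2735  0.0197] [258.4787 347.9378]
```

View pics/w18.png

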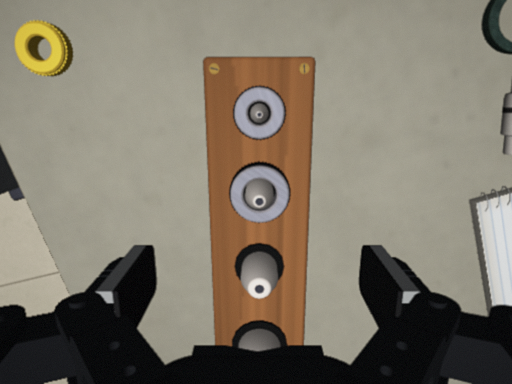

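```bash
python3 -m creep '[[0,0,0,-4.1,0,-2.65,1],[0,0,0,-4.1,0,-2.65,1],[0,0,0,-4.1,0,-2.65,1],[0,0,0,-4.1,0,-2.65,1],[0,0,0,-4.1,0,-2.65,1],[0,0,0,-4.1,1,-2.65,1],[0,0,0,-4.1,2,-2.65,1],[0,0,0,-4.0,2,-2.65,1]]'
python3 -m creep '[[0,0,0,0,1,0,1],[0,0,0,0,0,0,1],[0,0,0,0,0,0,1]]'
python3 look.py w19; python3 hold.py w19 .018 -.065
```

```text
t: 20.25
eef_pos: [0.425, 0.2353, 0.0755]
orientation: [-1.08, 1.391, -1.391]
wrist_force: [-0.1, 0.6, -0.7]
opening: 0.0853
t: 20.62
eef_pos: [0.4266, 0.2324, 0.0666]
orientation: [-1.079, 1.392, -1.393]
wrist_force: [0.6, -0.1, 0.3]
opening: 0.0854
20.625 [0.4266 0.2324 0.0666] [ 0.5505 -0.074   0.349 ] 0.0853647862965319
[[-0.25    0.0006  0.9682]
 [-0.9682 -0.0003 -0.25  ]
 [ 0.0001 -1.      0.0007]]
tcp px [[254.7254 251.466 ]]
ring_16 0.84 [0.5259 0.2989 0.0004] [394.0848  57.6895]
ring_16 0.8 [ 0.5563  0.2046 -0.0021] [460.7322 196.6101]
20.775 [0.4266 0.2331 0.0669] 0.08547949484611153 [-0.373   0.4134  0.6797]
((253.47042846679688, 210.64321899414062), (77.0810546875, 81.9006576538086), 90.07685852050781) ring [0.4265 0.2367 0.0199] rel tool cm [-0.3446  4.7002 -0.1026]
```

View pics/w19.png

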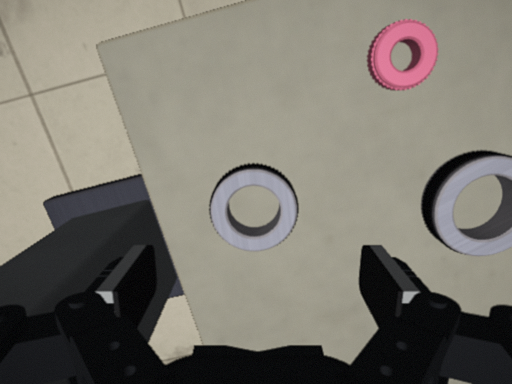

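```bash
python3 -m creep '[[0,0,0,-0.15,1.5,-0.2,1],[0,0,0,0,2,0,1],[0,0,0,0,2,0,1],[0,0,0,0,0.6,0,1],[0,0,0,0,0,0,1],[0,0,0,0,0,0,1]]'
python3 -m creep '[[0,0,0,0,0,0,0],[0,0,0,0,0,0,0],[0,0,0,0,0,0,0],[0,0,0,0,0,0,0],[0,0,0,0,0,0,0]]' 60
python3 hold.py w20 .018 -.006
python3 -m creep '[[0,0,0,0,-3,0,0],[0,0,0,0,-4,0,0],[0,0,0,0,-2,0,0],[0,0,0,0,0,0,0]]'
python3 hold.py w21 .018 -.006
```

```text
t: 21.58
eef_pos: [0.4246, 0.2361, 0.0058]
orientation: [-1.079, 1.391, -1.391]
wrist_force: [-0.3, 0.2, -0.2]
opening: 0.0854
t: 22.2
eef_pos: [0.4246, 0.2361, 0.0065]
orientation: [-1.079, 1.391, -1.39]
wrist_force: [-0.8, 0.2, 8.8]
opening: 0.0516
22.2 [0.4246 0.2361 0.0065] 0.05158421879660019 [-0.758   0.1899  8.782 ]
((257.1853942871094, 262.2290344238281), (103.69820404052734, 114.9656753540039), 90.04107666015625) ring [0.4259 0.2367 0.0185] rel tool cm [-0.0863 -1.1999  0.1126]
t: 22.75
eef_pos: [0.425, 0.2365, 0.0966]
orientation: [-1.077, 1.39, -1.39]
wrist_force: [-1.0, 0.1, -2.0]
opening: 0.0515
22.75 [0.425  0.2365 0.0966] 0.051460935656339364 [-1.0358  0.127  -2.0101]
((257.24847412109375, 262.04681396484375), (103.6850814819336, 114.98455047607422), 89.57122802734375) ring [0.4263 0.2371 0.1086] rel tool cm [-0.095  -1.1995  0.1147]
```

View pics/w21.png

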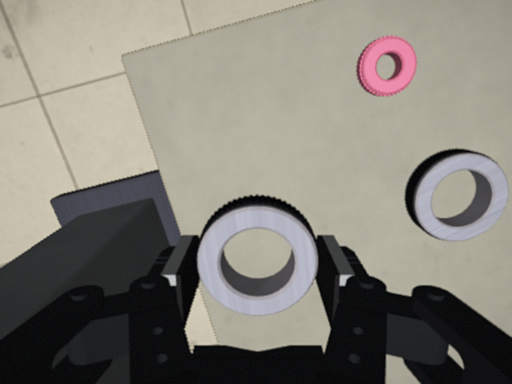

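```bash
python3 -m creep '[[0,0,0,4.4,0,2.36,0],[0,0,0,4.4,0,2.36,0],[0,0,0,4.4,0,2.36,0],[0,0,0,4.4,0,2.36,0],[0,0,0,4.4,0,2.36,0],[0,0,0,4.4,0,2.36,0],[0,0,0,4.4,0,2.36,0],[0,0,0,4.4,0,2.36,0]]'
python3 -m creep '[[0,0,0,4.2,0,2.36,0],[0,0,0,0,0,0,0],[0,0,0,0,0,0,0],[0,0,0,0,0,0,0]]'
python3 hold.py w22 .018 -.006; python3 -c "
from station import r
from h import *
s=r.sense();print(s['eef_pos'],delta(s,[.5344,-.1977,.0275]))"
```

```text
t: 23.8
eef_pos: [0.5191, -0.153, 0.0935]
orientation: [-1.083, 1.393, -1.389]
wrist_force: [0.5, 0.2, -1.5]
opening: 0.0514
t: 24.3
eef_pos: [0.532, -0.1966, 0.0943]
orientation: [-1.082, 1.391, -1.387]
wrist_force: [-0.1, -0.6, -2.0]
opening: 0.0515
24.3 [ 0.532  -0.1966  0.0943] 0.05145593051065493 [-0.0576 -0.6194 -1.9637]
((257.25689697265625, 261.9347229003906), (103.84671020507812, 114.87986755371094), 90.1048355102539) ring [ 0.5334 -0.1959  0.1063] rel tool cm [-0.0988 -1.2001  0.1128]
((262.8477478027344, 101.49285888671875), (68.4193115234375, 70.8507080078125), 0.7277424931526184) ring [ 0.5515 -0.1328  0.1063] rel tool cm [-6.6635 -1.1941  0.3195]
((262.6279602050781, -6.345917701721191), (56.42314529418945, 60.095130920410156), 177.9010009765625) ring [ 0.56   -0.0982  0.1063] rel tool cm [-10.2251  -1.1906   0.2955]
[ 0.53222326 -0.19663321  0.09459511] [0.05595333 6.70911205 0.24696342]
```

View pics/w22.png

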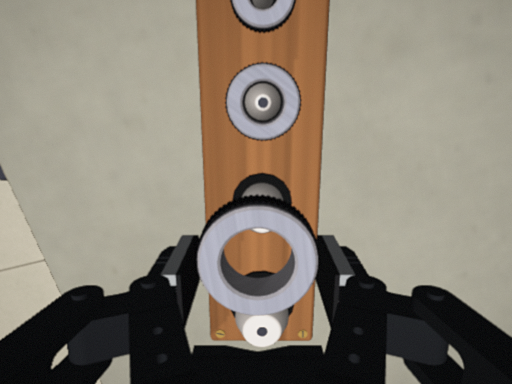

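```bash
python3 -m creep '[[0,0,0,0.05,1.4,0.25,0],[0,0,0,0,1.4,0,0],[0,0,0,0,1.0,0,0],[0,0,0,0,0,0,0],[0,0,0,0,0,0,0],[0,0,0,0,0,0,0]]'
python3 hold.py w23 .018 -.006; python3 -c "
import cv2
im=cv2.imread('pics/w23.png'); cv2.imwrite('pics/w23c.png',cv2.resize(im[180:360,190:330],None,fx=4,fy=3.3))"
```

```text
t: 25.1
eef_pos: [0.5352, -0.1998, 0.0578]
orientation: [-1.08, 1.39, -1.391]
wrist_force: [1.1, 0.0, -2.1]
opening: 0.0515
25.1 [ 0.5352 -0.1998  0.0578] 0.051462547814648964 [ 1.0566  0.0204 -2.1215]
((257.21826171875, 261.9860534667969), (104.0038833618164, 114.9101333618164), 89.92601013183594) ring [ 0.5365 -0.1991  0.0698] rel tool cm [-0.094  -1.1999  0.1168]
((254.96385192871094, 97.46857452392578), (84.08912658691406, 87.23157501220703), 178.1564483642578) ring [ 0.5523 -0.1339  0.0698] rel tool cm [-6.8055 -1.199   0.0332]
```

View pics/w23c.png

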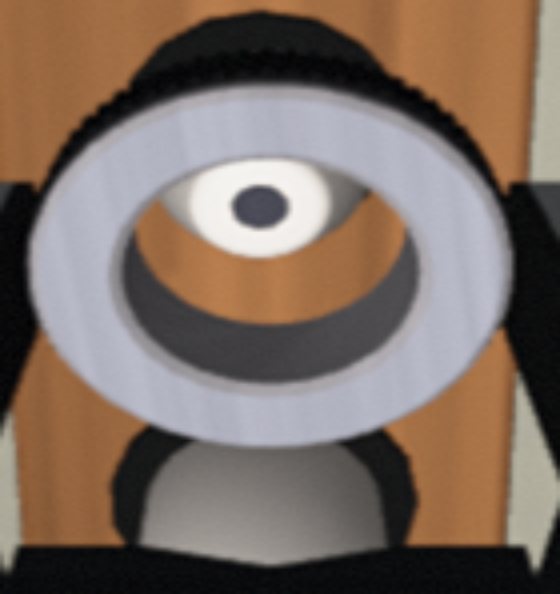

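Run:
```python
from station import r
from h import *
np.set_printoptions(precision=4,suppress=True)
s=r.sense(); c=r.read_camera("wrist"); P=at_z(c,(254.9,242.3),.053)
print(s["eef_pos"],P,delta(s,P))
```

```text
[ 0.5352 -0.1997  0.0578] [ 0.5358 -0.1974  0.053 ] [-0.2415  0.4758  0.0083]
```

```bash
python3 -m creep '[[0,0,0,-0.15,0,-0.1,0],[0,0,0,0,0,0,0],[0,0,0,0,1,0,0],[0,0,0,0,1,0,0],[0,0,0,0,0.6,0,0],[0,0,0,0,0.35,0,0],[0,0,0,0,0,0,0],[0,0,0,0,0,0,0]]'
python3 hold.py w24 .018 -.006
```

```text
t: 26.2
eef_pos: [0.5343, -0.1979, 0.0278]
orientation: [-1.08, 1.391, -1.391]
wrist_force: [-0.5, -0.6, -2.1]
opening: 0.0517
26.2 [ 0.5343 -0.1979  0.0278] 0.05165257429365334 [-0.502  -0.563  -2.1377]
((257.225830078125, 261.7701416015625), (103.52069854736328, 115.11669158935547), 89.94153594970703) ring [ 0.5357 -0.1972  0.0398] rel tool cm [-0.1049 -1.2     0.1148]
((257.9271545410156, 102.21969604492188), (102.69967651367188, 106.221923828125), 178.29905700683594) ring [ 0.5521 -0.134   0.0398] rel tool cm [-6.6371 -1.1998  0.1403]
```

View pics/w24.png

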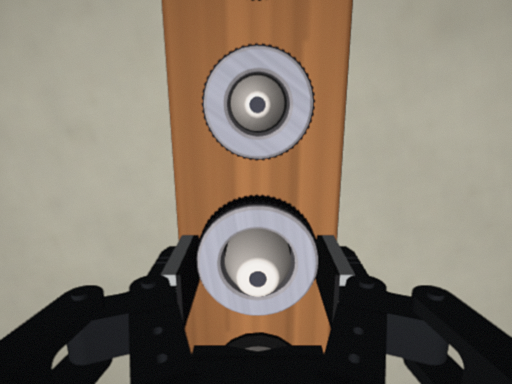

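```bash
python3 -m creep '[[0,0,0,0,0.1,0,0],[0,0,0,0,0.05,0,0],[0,0,0,0,0,0,0]]'
```

```text
t: 26.62
eef_pos: [0.5344, -0.1979, 0.0276]
orientation: [-1.079, 1.391, -1.39]
wrist_force: [-3.4, 2.1, 8.7]
opening: 0.0516
```

```bash
python3 -m creep '[[0,0,0,0,0,0,1],[0,0,0,0,0,0,1],[0,0,0,0,0,0,1],[0,0,0,0,0,0,1],[0,0,0,0,-2,0,1],[0,0,0,0,-3,0,1],[0,0,0,0,-4,0,1],[0,0,0,0,0,0,1]]'
python3 look.py w25
python3 -m creep '[[0,0,0,-4.92,0,-0.95,1],[0,0,0,-4.92,0,-0.95,1],[0,0,0,-4.92,0,-0.95,1],[0,0,0,-4.92,0,-0.95,1],[0,0,0,-4.92,0,-0.95,1],[0,0,0,-4.92,0,-0.95,1],[0,0,0,-4.92,1,-0.95,1],[0,0,0,-4.92,2,-0.95,1]]'
python3 -m creep '[[0,0,0,0,2,0,1],[0,0,0,0,0,0,1],[0,0,0,0,0,0,1],[0,0,0,0,0,0,1]]'
python3 hold.py w26 .02 -.067
```

```text
t: 27.62
eef_pos: [0.5369, -0.1993, 0.1207]
orientation: [-1.075, 1.384, -1.396]
wrist_force: [0.1, 0.5, -0.6]
opening: 0.0856
27.625 [ 0.5369 -0.1993  0.1207] [ 0.1481  0.4957 -0.6296] 0.08560510682243111
[[-0.2477  0.0081  0.9688]
 [-0.9688 -0.0017 -0.2477]
 [-0.0003 -1.      0.0083]]
tcp px [[254.675  251.4631]]
ring_16 0.86 [ 0.5647 -0.0785  0.0208] [249.1853   5.1104]
ring_16 0.69 [ 0.5376 -0.2017  0.0246] [256.0906 195.8701]
ring_16 0.64 [ 0.55   -0.1321  0.0223] [248.3535  95.554 ]
post_16 0.87 [ 0.5341 -0.191   0.021 ] [247.9013 182.0603]
post_16 0.6 [ 0.5133 -0.2704  0.022 ] [248.0007 282.5994]
post_16 0.58 [ 0.5694 -0.0805  0.0175] [257.0153   7.6463]
t: 28.78
eef_pos: [0.5578, 0.2039, 0.0856]
orientation: [-1.08, 1.391, -1.391]
wrist_force: [0.9, 0.3, 1.0]
opening: 0.0854
t: 29.28
eef_pos: [0.5587, 0.2009, 0.0672]
orientation: [-1.078, 1.392, -1.393]
wrist_force: [0.1, -0.6, 0.3]
opening: 0.0851
29.275 [0.5587 0.2009 0.0672] 0.08506650306210568 [ 0.1374 -0.5847  0.2865]
((255.27732849121094, 209.3230438232422), (93.9204330444336, 99.4789047241211), 89.94522857666016) ring [0.5599 0.205  0.0202] rel tool cm [-0.4285  4.7003  0.0044]
```

View pics/w25.png

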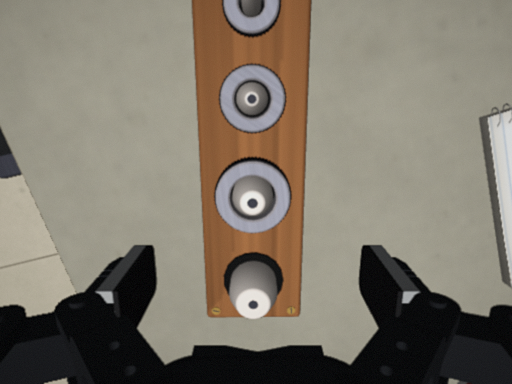

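View pics/w26.png

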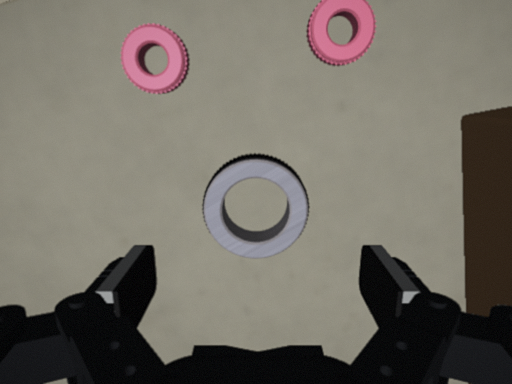

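```bash
python3 -m creep '[[0,0,0,-0.28,1.5,-0.1,1],[0,0,0,0,2,0,1],[0,0,0,0,2,0,1],[0,0,0,0,0.9,0,1],[0,0,0,0,0,0,1],[0,0,0,0,0,0,1]]'
python3 -m creep '[[0,0,0,0,0,0,0],[0,0,0,0,0,0,0],[0,0,0,0,0,0,0],[0,0,0,0,0,0,0],[0,0,0,0,0,0,0]]' 70
python3 hold.py w27 .02 -.004
python3 -m creep '[[0,0,0,0,-3,0,0],[0,0,0,0,-4,0,0],[0,0,0,0,-2.5,0,0],[0,0,0,0,0,0,0],[0,0,0,0,0,0,0]]'
python3 hold.py w28 .02 -.004
```

```text
t: 30.08
eef_pos: [0.5582, 0.2053, 0.0027]
orientation: [-1.079, 1.39, -1.391]
wrist_force: [-0.1, 0.2, 0.3]
opening: 0.0855
t: 30.7
eef_pos: [0.5585, 0.2055, 0.004]
orientation: [-1.078, 1.39, -1.39]
wrist_force: [-2.4, -0.8, 8.3]
opening: 0.0617
30.7 [0.5585 0.2055 0.004 ] 0.061696425644565886 [-2.3687 -0.8115  8.3449]
((257.1547546386719, 268.08905029296875), (128.06533813476562, 142.5615234375), 89.84609985351562) ring [0.5596 0.2055 0.02  ] rel tool cm [-0.0287 -1.5998  0.11  ]
t: 31.38
eef_pos: [0.5564, 0.2051, 0.0961]
orientation: [-1.083, 1.392, -1.39]
wrist_force: [0.8, 1.0, -3.2]
opening: 0.0616
31.375 [0.5564 0.2051 0.0961] 0.06159625541675904 [ 0.7914  1.0022 -3.1735]
((257.2227783203125, 267.8687744140625), (127.90714263916016, 142.4818878173828), 89.38536834716797) ring [0.5576 0.2052 0.1121] rel tool cm [-0.0359 -1.6003  0.1112]
```

View pics/w28.png

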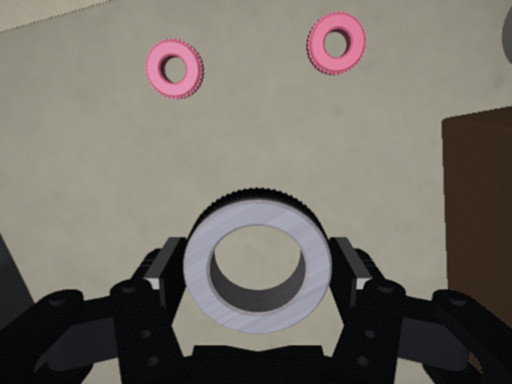

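```bash
python3 -m creep '[[0,0,0,4.7,0,0.78,0],[0,0,0,4.7,0,0.78,0],[0,0,0,4.7,0,0.78,0],[0,0,0,4.7,0,0.78,0],[0,0,0,4.7,0,0.78,0],[0,0,0,4.7,0,0.78,0],[0,0,0,4.7,0,0.78,0],[0,0,0,4.7,0,0.78,0]]'
python3 -m creep '[[0,0,0,4.7,0,0.78,0],[0,0,0,4.7,0,0.78,0],[0,0,0,0,0,0,0],[0,0,0,0,0,0,0],[0,0,0,0,0,0,0]]'
python3 hold.py w29 .02 -.004; python3 -c "
from station import r
from h import *
s=r.sense();print(s['eef_pos'],delta(s,[.516,-.2699,.025]))"
```

```text
t: 32.42
eef_pos: [0.5239, -0.1755, 0.0958]
orientation: [-1.082, 1.393, -1.389]
wrist_force: [0.8, -0.5, -3.4]
opening: 0.0615
t: 33.05
eef_pos: [0.5171, -0.2674, 0.0964]
orientation: [-1.082, 1.391, -1.387]
wrist_force: [0.1, 0.8, -2.4]
opening: 0.0617
33.05 [ 0.5171 -0.2674  0.0964] 0.0617381680489571 [ 0.0789  0.7663 -2.3628]
((257.1861572265625, 267.7222595214844), (128.00836181640625, 142.59552001953125), 89.84378814697266) ring [ 0.5183 -0.2672  0.1124] rel tool cm [-0.0482 -1.6001  0.1128]
((257.25677490234375, 89.01388549804688), (86.82096099853516, 90.64608764648438), 179.97930908203125) ring [ 0.5356 -0.1988  0.1124] rel tool cm [-7.1054 -1.5915  0.1148]
[ 0.51731357 -0.26747328  0.09666811] [ 0.27510384  7.16658745 -0.06050128]
```

View pics/w29.png

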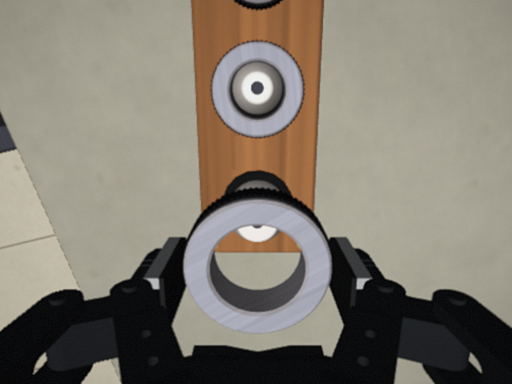

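```bash
python3 -m creep '[[0,0,0,0.12,1.4,0,0],[0,0,0,0,1.4,0,0],[0,0,0,0,1.0,0,0],[0,0,0,0,0,0,0],[0,0,0,0,0,0,0],[0,0,0,0,0,0,0]]'
python3 hold.py w30 .02 -.004; python3 -c "
import cv2
im=cv2.imread('pics/w30.png'); cv2.imwrite('pics/w30c.png',cv2.resize(im[180:360,170:350],None,fx=4,fy=3.3))"
```

```text
t: 33.85
eef_pos: [0.5171, -0.2709, 0.0598]
orientation: [-1.08, 1.39, -1.392]
wrist_force: [1.2, 0.3, -1.7]
opening: 0.0614
33.85 [ 0.5171 -0.2709  0.0598] 0.061434944547554306 [ 1.2435  0.3322 -1.7428]
((257.1796569824219, 267.7104187011719), (128.06787109375, 142.64537048339844), 89.83850860595703) ring [ 0.5182 -0.2707  0.0758] rel tool cm [-0.0472 -1.5999  0.1106]
((254.7574462890625, 79.36470794677734), (107.18435668945312, 112.5793685913086), 178.48727416992188) ring [ 0.5357 -0.199   0.0758] rel tool cm [-7.4296 -1.6004  0.0249]
```

View pics/w30c.png

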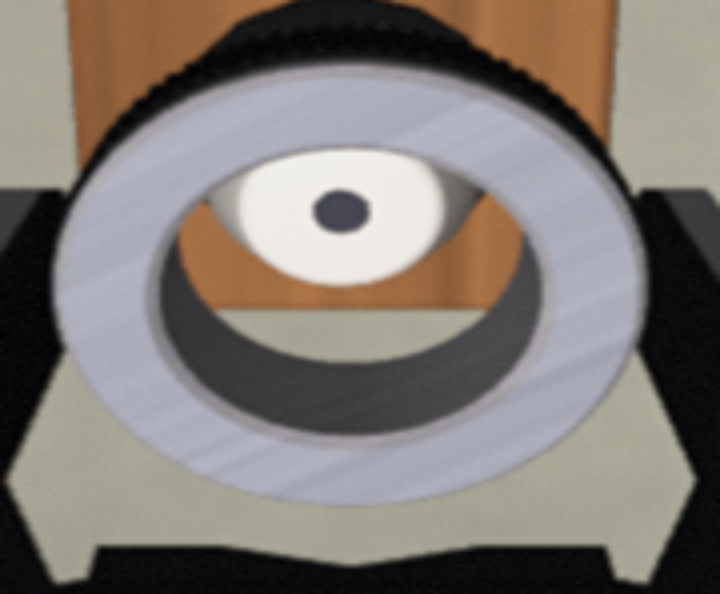

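Tip at crop (341,212), i.e. px (255.2, 244.2).

Run:
```python
from station import r
from h import *
np.set_printoptions(precision=4,suppress=True)
s=r.sense(); c=r.read_camera("wrist"); P=at_z(c,(255.2,244.2),.053)
print(s["eef_pos"],P,delta(s,P))
```

```text
[ 0.517  -0.2708  0.0598] [ 0.5174 -0.2704  0.053 ] [-0.049   0.6777  0.0191]
```

```bash
python3 -m creep '[[0,0,0,-0.03,0,-0.1,0],[0,0,0,0,0,0,0],[0,0,0,0,1,0,0],[0,0,0,0,1,0,0],[0,0,0,0,0.9,0,0],[0,0,0,0,0.4,0,0],[0,0,0,0,0,0,0],[0,0,0,0,0,0,0]]'
python3 hold.py w31 .02 -.004
```

```text
t: 34.95
eef_pos: [0.516, -0.2702, 0.0264]
orientation: [-1.08, 1.39, -1.391]
wrist_force: [0.0, -0.3, -2.6]
opening: 0.0617
34.95 [ 0.516  -0.2702  0.0264] 0.06174763754233299 [ 0.006  -0.2629 -2.5716]
((257.15765380859375, 267.7312927246094), (128.03578186035156, 142.58619689941406), 89.63085174560547) ring [ 0.5172 -0.2701  0.0424] rel tool cm [-0.0427 -1.5999  0.1122]
((257.4457702636719, 75.82785034179688), (135.1797637939453, 142.35427856445312), 0.02869172766804695) ring [ 0.5358 -0.1974  0.0424] rel tool cm [-7.5461 -1.6003  0.1221]
```

View pics/w31.png

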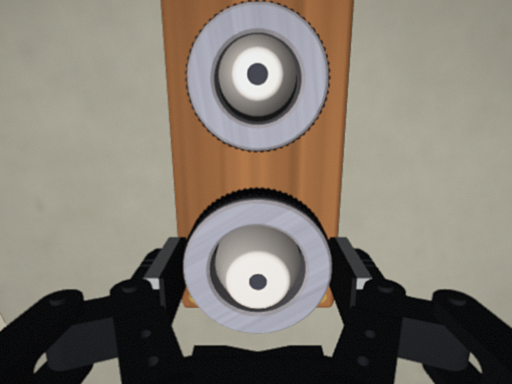

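```bash
python3 -m creep '[[0,0,0,0,0.1,0,0],[0,0,0,0,0.08,0,0],[0,0,0,0,0,0,0]]'
```

```text
t: 35.38
eef_pos: [0.516, -0.2701, 0.0251]
orientation: [-1.08, 1.391, -1.391]
wrist_force: [-2.2, 1.3, 3.8]
opening: 0.0614
```

```bash
python3 -m creep '[[0,0,0,0,0,0,1],[0,0,0,0,0,0,1],[0,0,0,0,0,0,1],[0,0,0,0,0,0,1],[0,0,0,0,-2,0,1],[0,0,0,0,-3,0,1],[0,0,0,0,-4,0,1],[0,0,0,0,-4,0,1]]'
python3 -m creep '[[0,0,0,-4,-2,-3,1],[0,0,0,-4,-2,-3,1],[0,0,0,-4,0,-3,1],[0,0,0,-4,0,-3,1],[0,0,0,0,0,0,1],[0,0,0,0,0,0,1]]'
python3 - <<'E'
from station import r
from h import *
np.set_printoptions(precision=4,suppress=True)
for n in ["wrist","scene","top"]:
    c=r.read_camera(n); im=c["image"]
    b=proj(c,[[.5638,-.0814,.03],[.55,-.135,.03],[.534,-.198,.03],[.516,-.27,.03]]); lo=np.maximum(b.min(0)-40,0).astype(int); hi=(b.max(0)+40).astype(int)
    k=im[lo[1]:hi[1],lo[0]:hi[0]]; f=min(780/k.shape[1],580/k.shape[0]); cv2.imwrite(f"pics/f_{n}.png",cv2.resize(k,None,fx=f,fy=f,interpolation=cv2.INTER_CUBIC))
    cv2.imwrite(f"pics/g_{n}.png",im)
E
```

```text
t: 36.38
eef_pos: [0.5158, -0.2704, 0.1571]
orientation: [-1.079, 1.39, -1.392]
wrist_force: [0.9, -0.4, 0.3]
opening: 0.0853
t: 37.12
eef_pos: [0.4396, -0.0861, 0.1955]
orientation: [-1.078, 1.39, -1.392]
wrist_force: [0.1, -0.0, 0.1]
opening: 0.085
```

View pics/g_wrist.png

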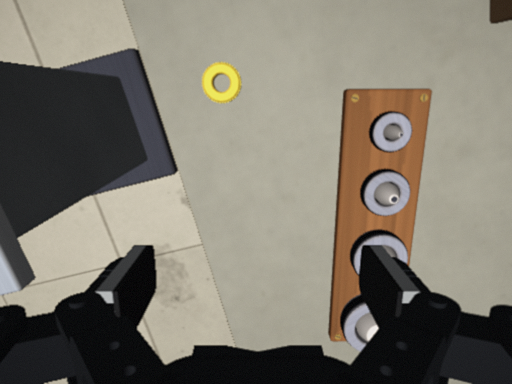

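View pics/f_scene.png

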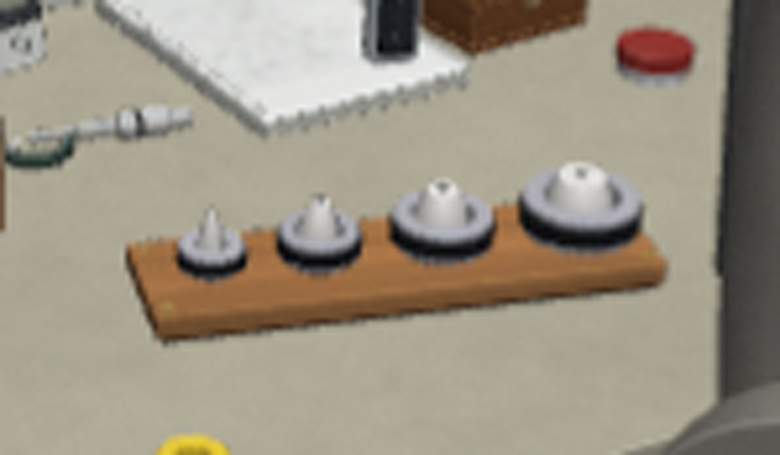

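View pics/g_top.png

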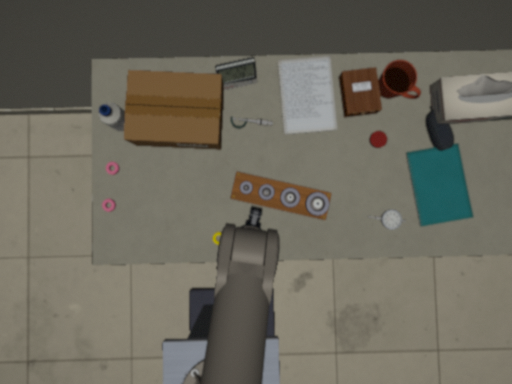

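Run:
```python
from station import r
print(r.close_job()); print(r.sense()["t"])
```

```text
the job is handed in; nothing more can be done
None
the job is handed in; nothing more can be done
```

All four setting rings are back on the rack in order of size, smallest first: ring_16, ring_24, ring_32, then ring_40, each on its own post. I lowered each one in the grip down to its seat before letting go. I handed the job in at about 37 s of the 112 s allowed.

- **Seating:** The wrist force showed ring_24, ring_32 and ring_40 touching their seats (about 6, 9 and 6 N). I took no such reading for ring_16, so its seating rests on height and pictures: the TCP was at 24.8 mm, within half a millimetre of the 25.2 mm expected. In the last scene picture all four rings lie level on their seats.
- **Bystanders:** In the top pictures from before and after, the micrometer at (250,122) and the dial indicator at (391,219) have not moved. The pink and yellow look-alikes were left alone.
- **Disagreements:** The wrist camera read about 1–2 mm off the arm's own position and the other two cameras. I corrected for this by sighting each post tip through the ring's bore before lowering it. The force never went above about 9 N in the readings I took.

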